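Put the small cheeses back on their ripening boards

ROBOT

A 7-joint arm with a two-finger parallel gripper is mounted at the origin on the work surface. World frame = base frame: x ahead of the robot, y to its left, z up, the work surface at z = 0. Lengths are in m, angles in rad, forces in N, time in s.
With the tool pointing down it reaches from about 0.425 to 0.95 m from the base axis. Payload 4.7 kg.
Tool frame: the origin (TCP) lies at the very end of the fingers, on their centre line; the grasp point (between the pads) lies 19 mm behind it (env.grip_point_offset is the distance from the TCP to the grasp point, in m); z points along the fingers, y is the line along which they close (so a half turn about z gives the same grasp; the last joint's range is limited). The gripper opens to 85 mm and grips with 20 to 120 N. Pads are 22 mm wide; open, the fingers measure 114 mm over their backs; the gripper's body (76 mm by 85 mm) begins 54 mm behind the grasp point. The pads swing forward as they close: fully open they stand 13 mm farther back than shut.
Start: joints at [-1.336, 0.469, -0.049, 1.532, 0.024, 1.141, -0.082], TCP at [0.176, 0.652, 0.231] pointing down, gripper open.
Joint ranges: [-2.59, 2.59], [-0.33, 1.99], [-1.39, 1.29], [0.1, 2.45], [-1.04, 4.18], [0.21, 1.99], [-2.66, 2.66]. Speed limits (rad/s): [2.57, 2.57, 3.14, 3.14, 3.14, 3.14, 3.14].

INTERFACE

Orientations are given as a 3x3 rotation matrix whose columns are the frame's x, y, z axes.
In Python, from rig import env gives the robot as it stands.
- The arm moves only by the shell command python3 -m crank 'ROWS'. ROWS is JSON, a list of rows, each an object with "hand": the opening, from 0 (shut) to 1 (fully open); "offset": the shift along the tool's x, y, z in cm, a list of three; "angular": the turn, a rotation vector about the tool's x, y, z in rad, a list of three. In form: [{"hand": hand, "offset": [tx, ty, tz], "angular": [wx, wy, wz]}, ...]. A call has 1 to 8 rows; each row is the pose to reach, as a shift and turn from the pose commanded when the call began, along the tool's axes at that moment; what a row does not reach only later rows make up. A row lasts 1/12 s, in which the tool goes at most 41.7 mm and 7.16 degrees, less where a joint would pass 70% of its speed; a pose out of reach is approached as far as the arm can. A call with a gripper value outside its range is refused whole. The fingers move at their own pace and stop on an object; the grip force is fixed at half the most. Time passes only in rows, so rows that repeat a pose let the fingers close. It gives the time, the measured TCP pose, the force, the opening and the grip force at its end, in the units of the state.
- env.state(): the state, without advancing time (a new reading comes with each control period).
- env.read_camera(name): name is "side" or "top" or "wrist"; returns a dict with "img" (480x640x3 uint8, blue, green, red), "vertical_fov" (degrees; the focal length in pixels is half the picture's height over the tangent of half this angle, whatever the lens; pixels are square), "cx", "cy" (the principal point, pixels), "extrinsics" (4x4, takes a point from world to camera coordinates); the wrist camera has in their place "T_tool_cam" (4x4, takes a point from camera to tool coordinates, whose origin is the TCP and whose axes are the flange's). Camera axes: x right, y down, z forward; pixel columns grow to the right and rows downward; lengths in m; the calibration is good to about 2 mm. A picture is of the moment at which its call begins: read the wrist's pose just before it. There is no depth.
- env.job_done(): hands the job in; it is judged then, once.
The state is a dict: "clock": time; "qpos": joint angles; "qd": joint speeds; "joint_efforts": joint torques, N m; "eef_pos": TCP position; "orientation": TCP orientation; "force": force on the tool from outside, world axes, zero at the start; "moment": the same for the moment, N m; "grip_width": opening from 0.0 (shut) to 1.0 (fully open); "grasp_force": force on a finger pad.
Only numpy, scipy, OpenCV 4.12 (cv2) and the standard library are available. Lean on these libraries where they do the work, as an engineer would, in place of code of your own. Each camera call takes 0.05 s, during which the arm holds its last target. There are 200 camera calls.

TASK

Put the small cheeses back on their wooden ripening boards: the large round wheel in the large round recess, the small round wheel in the small round recess, and both hexagonal cheeses in the long rectangular tray, packed side by side along its length with a flat face of one against a flat face of the other. Each must stand upright, flat on the floor of its recess and about central in it (the hexagonal pair: central across the tray's width). Leave the cut bar of cheese, the amber jar and the brush where they are.

Things in the scene. Friction and masses are not known exactly. Their poses are not given: they have to be found in the camera images.
- large_wheel: large round waxed cheese wheel, pale yellow: upright cylinder 66 mm in diameter, 42 mm high, edges rounded 4 mm, about 0.15 kg. Origin: centre of its underside; z up. Stands loose on the table
- small_wheel: small round waxed cheese wheel, pale yellow: upright cylinder 48 mm in diameter, 42 mm high, edges rounded 4 mm, about 0.08 kg. Origin: centre of its underside; z up. Stands loose on the table
- hex_a: small hexagonal waxed cheese, pale yellow, one of two identical ones (either may take either end of the tray): a hexagonal prism 54 mm across the flats, 62 mm across the corners, 42 mm high, about 0.11 kg. Origin: centre of its underside; z up; its x axis passes through the middle of a flat side face (the face normals lie at 0, 60, 120 ... degrees from x). Stands loose on the table
- hex_b: small hexagonal waxed cheese, pale yellow, one of two identical ones (either may take either end of the tray): a hexagonal prism 54 mm across the flats, 62 mm across the corners, 42 mm high, about 0.11 kg. Origin: centre of its underside; z up; its x axis passes through the middle of a flat side face (the face normals lie at 0, 60, 120 ... degrees from x). Stands loose on the table
- large_board: brown, pale-floored wooden board 104 x 104 mm, 12 mm thick, with a round recess 80 mm in diameter and 6 mm deep in its middle (recess floor 6 mm above the table), for the large wheel. Origin: centre of the underside, below the recess centre; z up. Fixed to the table
- small_board: brown, pale-floored wooden board 86 x 86 mm, 12 mm thick, with a round recess 62 mm in diameter and 6 mm deep in its middle (recess floor 6 mm above the table), for the small wheel. Origin: centre of the underside, below the recess centre; z up. Fixed to the table
- hex_tray: brown, pale-floored wooden tray board 146 mm long (its x) by 100 mm wide (its y), 12 mm thick, with a rectangular recess 122 mm (x) by 76 mm (y), 6 mm deep (floor 6 mm above the table). The two hexagonal cheeses go side by side along x, touching flats square to x. Origin: centre of the underside, below the recess centre; z up. Fixed to the table
- cheese_bar: bystander, stays where it is: a loose rectangular bar of cheese of the same colour, 80 (its x) x 36 x 36 mm high, lying on the table among the cheeses; it has no board. Origin: centre of its underside
- jar: bystander, stays where it is: loose amber glass jar with a steel lid, 48 mm in diameter, 58 mm high, standing among the cheeses. Origin: centre of its underside
- brush: bystander, stays where it is: loose wooden brush 150 mm long (its x), 24 mm wide, 31 mm high, on the far side of the table. Origin: on the table under its middle
Not all that is in view belongs to the job. Leave any black look-alike of the large_board alone.

How it is judged:
At the end, for the whole second after the job is handed in: Wheels upright on the recess floor of their own boards, within 9 mm of centre. Both hexagons upright on the tray floor, within 45 mm of centre along and 10 mm across it, flats square to its length within 10 degrees, centres under 60 mm apart (gap under 6 mm). All released, at rest (horizontal distance between large_wheel and large_board below 0.009 m and z of large_wheel in the frame of large_board between 0.003 and 0.009 m and angle between each of large_wheel, small_wheel, hex_a, hex_b's own z axis and vertical below 0.08 rad and linear speed of each of large_wheel, small_wheel, hex_a, hex_b below 0.02 m/s and angular speed of each of large_wheel, small_wheel, hex_a, hex_b below 0.2 rad/s and horizontal distance between small_wheel and small_board below 0.009 m and z of small_wheel in the frame of small_board between 0.003 and 0.009 m and z of hex_a in the frame of hex_tray between 0.003 and 0.009 m and x of hex_a in the frame of hex_tray between -0.045 and 0.045 m and y of hex_a in the frame of hex_tray between -0.01 and 0.01 m and (angle between the x axis of hex_a and the x axis of hex_tray, either way round below 0.17 rad or angle between the x axis of hex_a and the x axis of hex_tray, either way round between 0.8772 and 1.2172 rad) and z of hex_b in the frame of hex_tray between 0.003 and 0.009 m and x of hex_b in the frame of hex_tray between -0.045 and 0.045 m and y of hex_b in the frame of hex_tray between -0.01 and 0.01 m and (angle between the x axis of hex_b and the x axis of hex_tray, either way round below 0.17 rad or angle between the x axis of hex_b and the x axis of hex_tray, either way round between 0.8772 and 1.2172 rad) and horizontal distance between hex_a and hex_b below 0.06 m); the robot touches nothing.
It fails at once if the bar of cheese is shifted by more than 25 mm (distance of cheese_bar from where it was at the start of the episode above 0.025 m).
It fails at once if the jar is shifted by more than 25 mm (distance of jar from where it was at the start of the episode above 0.025 m).
It fails at once if the brush is shifted by more than 25 mm (distance of brush from where it was at the start of the episode above 0.025 m).
It also fails if it takes over 96 s, if anything falls off the work surface, if the arm or the gripper's body presses on something with over 40 N, if the wrist force passes 120 N, or if a joint passes its speed limit or range.

## Working session

There is one attempt and no reset: what is moved stays moved. The work goes in short steps, Python scripts to look and compute and a shell command to move; the robot and the scene stay as the last step left them, time stands still between calls to the robot, and variables do not carry over. Pictures are saved under pics/ and viewed, at most 14 in all, crops included, and the job is handed in when it is done.

```bash
ls; mkdir -p pics
python3 - <<'E'
from rig import env
import cv2,numpy as np
np.set_printoptions(precision=4,suppress=True)
s=env.state();print(s['clock'],s['eef_pos'],s['orientation'],s['grip_width'])
for n in ("top","side"):
    c=env.read_camera(n);cv2.imwrite(f"pics/{n}0.png",c["img"]);print(n,{k:v for k,v in c.items() if k!="img"})
E
```

```text
pics
0.0 [0.1758 0.6511 0.2302] [[-0.9654  0.2607 -0.0005]
 [ 0.2607  0.9654 -0.0019]
 [-0.0001 -0.002  -1.    ]] 0.9962285240542134
top {'vertical_fov': 47.93716360559027, 'cx': 312.7062257123848, 'cy': 242.8666545471562, 'extrinsics': array([[-0.0044, -1.    ,  0.0023,  0.0998],
       [-0.9837,  0.0039, -0.1797,  0.5442],
       [ 0.1796, -0.003 , -0.9837,  1.0754],
       [ 0.    ,  0.    ,  0.    ,  1.    ]])}
side {'vertical_fov': 52.18280881201055, 'cx': 312.6654221526077, 'cy': 240.44081069561747, 'extrinsics': array([[ 0.9954, -0.0956,  0.0042, -0.5485],
       [-0.0712, -0.7693, -0.6349,  0.1341],
       [ 0.064 ,  0.6317, -0.7726,  1.1418],
       [ 0.    ,  0.    ,  0.    ,  1.    ]])}
```

View pics/top0.png

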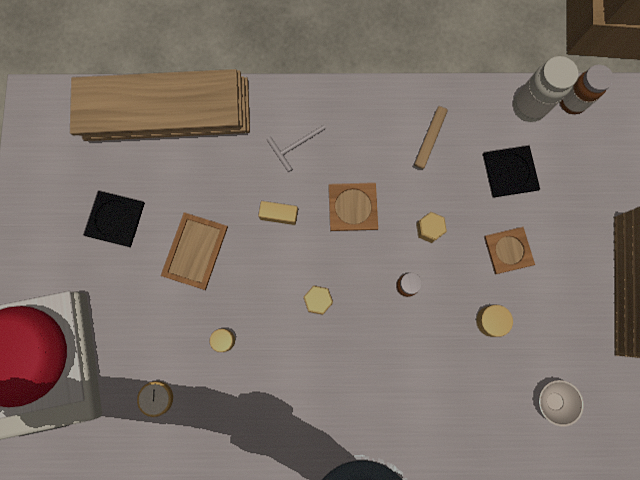

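View pics/side0.png

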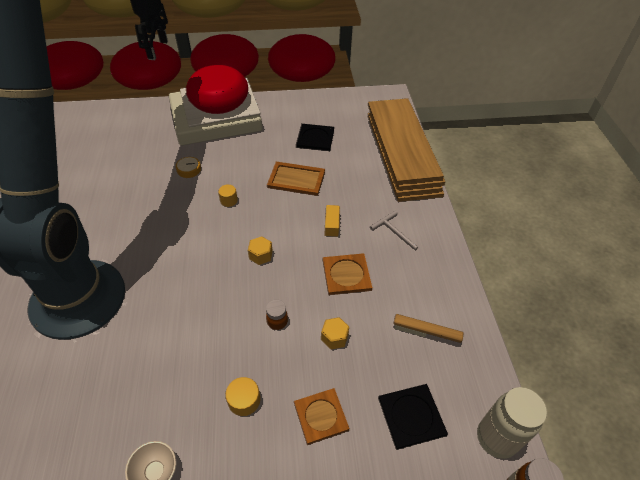

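The top view has the tray at (195,251), large board (353,207), small board (510,250), large wheel (495,320), small wheel (222,340), hexes (432,227) and (318,300), bar (278,212), jar (409,285) and brush (430,138). The two black boards are decoys, and the side view agrees. Next I'll fit silhouettes in both cameras.

```bash
cat > fit.py <<'E'
import cv2,numpy as np
from scipy.optimize import minimize
def poly(kind,a,b=None):
    if kind=='c':
        t=np.linspace(0,2*np.pi,48,endpoint=False);return np.c_[np.cos(t),np.sin(t)]*a/2
    if kind=='h':
        t=np.pi/6+np.arange(6)*np.pi/3;return np.c_[np.cos(t),np.sin(t)]*a/np.sqrt(3)
    return np.array([[a,b],[-a,b],[-a,-b],[a,-b]])/2
OBJ={'large_wheel':(poly('c',.066),.042,(495,320),'y'),'small_wheel':(poly('c',.048),.042,(222,340),'y'),
'hex_a':(poly('h',.054),.042,(432,227),'y'),'hex_b':(poly('h',.054),.042,(318,300),'y'),'bar':(poly('r',.08,.036),.036,(278,212),'y'),
'large_board':(poly('r',.104,.104),.012,(353,207),'y'),'small_board':(poly('r',.086,.086),.012,(510,250),'y'),'tray':(poly('r',.146,.1),.012,(195,251),'y')}
def proj(c,P):
    f=c['img'].shape[0]/2/np.tan(np.radians(c['vertical_fov']/2));E=c['extrinsics']
    q=P@E[:3,:3].T+E[:3,3];return np.c_[f*q[:,0]/q[:,2]+c['cx'],f*q[:,1]/q[:,2]+c['cy']]
def unproj(c,uv,z):
    f=c['img'].shape[0]/2/np.tan(np.radians(c['vertical_fov']/2));E=c['extrinsics']
    d=E[:3,:3].T@np.array([(uv[0]-c['cx'])/f,(uv[1]-c['cy'])/f,1]);o=-E[:3,:3].T@E[:3,3]
    return (o+d*(z-o[2])/d[2])[:2]
def pts(o,x,y,a,z0=0):
    p,h=OBJ[o][:2];R=np.array([[np.cos(a),-np.sin(a)],[np.sin(a),np.cos(a)]]);q=p@R.T+[x,y]
    return np.r_[np.c_[q,0*q[:,0]+z0],np.c_[q,0*q[:,0]+z0+h]]
def mask(img):
    hsv=cv2.cvtColor(img,cv2.COLOR_BGR2HSV);return ((hsv[...,1]>85)&(hsv[...,2]>50)).astype(np.uint8)
def fit(o,cams,g,z0=0,S=4):
    data=[]
    for c in cams:
        u,v=proj(c,np.array([[g[0],g[1],.02]]))[0].astype(int);r=60
        x0,y0=max(u-r,0),max(v-r,0);m=mask(c['img'])[y0:v+r,x0:u+r].copy()
        n,l,st,ce=cv2.connectedComponentsWithStats(m);k=l[v-y0,u-x0];m=(l==k).astype(np.float32)
        M=cv2.resize(m,None,fx=S,fy=S,interpolation=cv2.INTER_LINEAR)>.5
        data.append((c,x0,y0,M.astype(np.uint8)))
    def cost(p):
        t=0
        for c,x0,y0,M in data:
            h=cv2.convexHull(proj(c,pts(o,*p,z0)).astype(np.float32))[:,0]
            h=(h-[x0,y0]+.5)*S-.5
            im=np.zeros_like(M);cv2.fillPoly(im,[np.round(h*16).astype(np.int32)],1,shift=4)
            t+=np.sum(im!=M)/M.sum()
        return t
    best=None
    for a in np.radians([0,15,30,45,60,75,90,105,120,135,150,165] if len(OBJ[o][0])==4 else [0,15,30,45]):
        r=minimize(cost,[*g,a],method='Nelder-Mead',options=dict(initial_simplex=[[*g,a],[g[0]+.008,g[1],a],[g[0],g[1]+.008,a],[*g,a+.15]],xatol=1e-5,fatol=1e-5))
        if best is None or r.fun<best.fun: best=r
    return best.x,best.fun
E
python3 - <<'E'
from fit import *; from rig import env
T,S=env.read_camera("top"),env.read_camera("side")
for o in OBJ:
    g=unproj(T,OBJ[o][2],OBJ[o][1])
    print(o,*[(np.round([x[0]*1e3,x[1]*1e3,np.degrees(x[2])],1),round(f,3)) for x,f in (fit(o,[T],g),fit(o,[S],g),fit(o,[T,S],g))])
print('jar',unproj(T,(410,285),.058),'brush',unproj(T,(430,138),.03), 'dial',unproj(T,(155,398),.02))
E
```

```text
large_wheel (array([ 384. , -278.5,   -2.2]), np.float64(0.09)) (array([ 384.4, -280.4,    1. ]), np.float64(0.044)) (array([ 3.842e+02, -2.797e+02, -2.000e-01]), np.float64(0.139))
small_wheel (array([346.6, 284.8,   3. ]), np.float64(0.295)) (array([346.7, 283.7,   0.9]), np.float64(0.062)) (array([346.8, 284.4,   3.8]), np.float64(0.36))
hex_a (array([ 583. , -156.1,  -23. ]), np.float64(0.079)) (array([ 583.8, -157.6,   35.6]), np.float64(0.04)) (array([ 583.9, -157.2,   36.8]), np.float64(0.127))
hex_b (array([428.1,  87.5,  48. ]), np.float64(0.054)) (array([428.6,  85.9,  48.2]), np.float64(0.054)) (array([428.3,  87. , -11.1]), np.float64(0.112))
bar (array([616.5, 172.2,  81.8]), np.float64(0.098)) (array([617.8, 171.1,  81. ]), np.float64(0.057)) (array([617.6, 171.8,  81. ]), np.float64(0.165))
large_board (array([633.3,   9.5,   1.6]), np.float64(0.027)) (array([633.7,   8.1,  91.8]), np.float64(0.026)) (array([633.8,   8.7,  91.6]), np.float64(0.061))
small_board (array([ 535. , -326.8,   13.1]), np.float64(0.055)) (array([ 535.7, -327.3,   12.9]), np.float64(0.02)) (array([ 535.3, -327.2,   13.4]), np.float64(0.079))
tray (array([537. , 353.5, 162.4]), np.float64(0.026)) (array([537.2, 352.1, -17.8]), np.float64(0.024)) (array([537. , 352.9, 162.3]), np.float64(0.055))
jar [ 0.45487225 -0.10033415] brush [ 0.78138389 -0.16135516] dial [0.23101186 0.4190241 ]
```

```bash
cat > plan.py <<'E'
import sys,numpy as np
from rig import env
from scipy.spatial.transform import Rotation as Ro
def Rd(deg):  # tool down, closing axis (y) at deg
    a=np.radians(deg);y=np.array([np.cos(a),np.sin(a),0]);z=np.array([0,0,-1.]);return np.c_[np.cross(y,z),y,z]
s=env.state();p=np.array(s['eef_pos']);R=np.array(s['orientation'])
print('t',round(s['clock'],2),'pos mm',np.round(p*1e3,1),'yaw',np.round(np.degrees(np.arctan2(R[1,1],R[0,1])),1),'tilt',np.round(R[:2,2],4),'w',round(s['grip_width'],3),'F',np.round(s['force'],1),'g',round(s['grasp_force'],1),'q7',round(s['qpos'][6],2))
for w in sys.argv[1:]:
    x,y,z,a=map(float,w.split(','));T=Rd(a);T2=Rd(a+180)
    if Ro.from_matrix(R.T@T2).magnitude()<Ro.from_matrix(R.T@T).magnitude(): T=T2
    t=np.array([x,y,z])/1e3;o=np.round(R.T@(t-p)*100,2);r=np.round(Ro.from_matrix(R.T@T).as_rotvec(),3)
    print(w,'offset',o.tolist(),'angular',r.tolist(),'rows',np.round(np.linalg.norm(t-p)/.0417,1),np.round(np.degrees(np.linalg.norm(r))/7.16,1))
    p=p+R@o/100;R=R@Ro.from_rotvec(r).as_matrix()
E
python3 plan.py 265,460,140,55 347,284.5,100,40 347,284.5,6,40
```

```text
t 0.2 pos mm [175.9 651.3 230.6] yaw 74.9 tilt [-0.0003 -0.0012] w 0.999 F [-0.2 -0.6  0.7] g 0.0 q7 -0.08
265,460,140,55 offset [-13.59, -16.13, 9.09] angular [-0.001, 0.0, 0.347] rows 5.5 2.8
347,284.5,100,40 offset [-16.78, -9.68, 4.0] angular [-0.0, 0.0, 0.262] rows 4.7 2.1
347,284.5,6,40 offset [0.0, 0.0, 9.4] angular [-0.0, 0.0, -0.0] rows 2.3 0.0
```

```bash
python3 -m crank '[{"hand":1,"offset":[-13.6,-16.1,9.1],"angular":[-0.001,0,0.347]},{"hand":1,"offset":[-13.6,-16.1,9.1],"angular":[-0.001,0,0.347]},{"hand":1,"offset":[-13.6,-16.1,9.1],"angular":[-0.001,0,0.347]},{"hand":1,"offset":[-13.6,-16.1,9.1],"angular":[-0.001,0,0.347]},{"hand":1,"offset":[-13.6,-16.1,9.1],"angular":[-0.001,0,0.347]},{"hand":1,"offset":[-13.6,-16.1,9.1],"angular":[-0.001,0,0.347]},{"hand":1,"offset":[-13.6,-16.1,9.1],"angular":[-0.001,0,0.347]},{"hand":1,"offset":[-13.6,-16.1,9.1],"angular":[-0.001,0,0.347]}]'
python3 -m crank '[{"hand":1,"offset":[-16.8,-9.7,4],"angular":[0,0,0.262]},{"hand":1,"offset":[-16.8,-9.7,4],"angular":[0,0,0.262]},{"hand":1,"offset":[-16.8,-9.7,4],"angular":[0,0,0.262]},{"hand":1,"offset":[-16.8,-9.7,4],"angular":[0,0,0.262]},{"hand":1,"offset":[-16.8,-9.7,4],"angular":[0,0,0.262]},{"hand":1,"offset":[-16.8,-9.7,4],"angular":[0,0,0.262]},{"hand":1,"offset":[-16.8,-9.7,4],"angular":[0,0,0.262]},{"hand":1,"offset":[-16.8,-9.7,4],"angular":[0,0,0.262]}]'
python3 plan.py 347,284.5,6,40
```

```text
clock: 0.87
eef_pos: [0.2658, 0.4597, 0.1401]
orientation: [[-0.818, 0.575, 0.0], [0.575, 0.818, 0.0], [0.0, 0.0, -1.0]]
force: [1.2, -0.0, 0.2]
grip_width: 1.002
grasp_force: 0.0
clock: 1.53
eef_pos: [0.3475, 0.2875, 0.1008]
orientation: [[-0.645, 0.765, 0.002], [0.765, 0.645, 0.003], [0.001, 0.003, -1.0]]
force: [0.0, 1.4, 1.0]
grip_width: 0.997
grasp_force: 0.0
t 1.53 pos mm [347.5 287.5 100.8] yaw 40.1 tilt [0.0016 0.0033] w 0.997 F [0.  1.4 1. ] g 0.0 q7 -0.01
347,284.5,6,40 offset [-0.21, -0.26, 9.48] angular [0.003, -0.001, 0.002] rows 2.3 0.0
```

```bash
python3 -m crank '[{"hand":1,"offset":[0,0,2],"angular":[0,0,0]},{"hand":1,"offset":[0,0,5],"angular":[0,0,0]},{"hand":1,"offset":[0,0,7.5],"angular":[0,0,0]},{"hand":1,"offset":[0,0,9.4],"angular":[0,0,0]},{"hand":1,"offset":[0,0,9.4],"angular":[0,0,0]},{"hand":1,"offset":[0,0,9.4],"angular":[0,0,0]},{"hand":1,"offset":[0,0,9.4],"angular":[0,0,0]}]'
python3 -m crank '[{"hand":0,"offset":[0,0,0],"angular":[0,0,0]},{"hand":0,"offset":[0,0,0],"angular":[0,0,0]},{"hand":0,"offset":[0,0,0],"angular":[0,0,0]},{"hand":0,"offset":[0,0,0],"angular":[0,0,0]},{"hand":0,"offset":[0,0,0],"angular":[0,0,0]},{"hand":0,"offset":[0,0,0],"angular":[0,0,0]},{"hand":0,"offset":[0,0,0],"angular":[0,0,0]},{"hand":0,"offset":[0,0,0],"angular":[0,0,0]}]'
python3 - <<'E'
from rig import env
import cv2
c=env.read_camera("side")['img'];cv2.imwrite("pics/s1.png",cv2.resize(c[100:260,150:350],None,fx=3,fy=3,interpolation=cv2.INTER_CUBIC))
E
```

```text
clock: 2.12
eef_pos: [0.3477, 0.287, 0.0071]
orientation: [[-0.644, 0.765, 0.002], [0.765, 0.644, 0.003], [0.001, 0.003, -1.0]]
force: [0.6, -0.3, 0.5]
grip_width: 1.0
grasp_force: 0.0
clock: 2.78
eef_pos: [0.3477, 0.2856, 0.0074]
orientation: [[-0.643, 0.766, 0.001], [0.766, 0.643, 0.002], [0.001, 0.002, -1.0]]
force: [-2.0, -0.7, 10.0]
grip_width: 0.547
grasp_force: 60.4
```

View pics/s1.png

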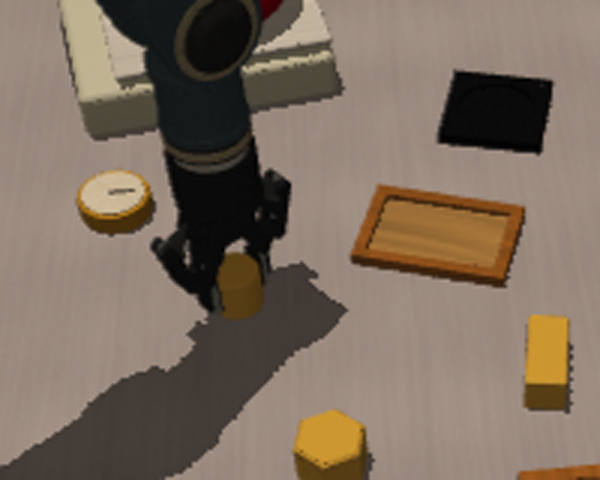

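The small wheel is held: its opening matches 48 mm and the grip force is 60 N.

```bash
python3 plan.py 347,285,130,40 411,81,130,16 473,-123,130,-8 535,-327,90,-31 535,-327,14,-31
```

```text
t 2.83 pos mm [347.7 285.6   7.5] yaw 40.0 tilt [0.0012 0.0024] w 0.546 F [-1.8 -0.8  8.9] g 60.4 q7 0.04
347,285,130,40 offset [0.01, -0.06, -12.25] angular [0.002, -0.001, -0.0] rows 2.9 0.0
411,81,130,16 offset [-19.74, -8.21, -0.01] angular [0.0, -0.0, 0.419] rows 5.1 3.4
473,-123,130,-8 offset [-21.32, 0.34, -0.0] angular [0.0, -0.0, 0.419] rows 5.1 3.4
535,-327,90,-31 offset [-19.34, 8.98, 3.99] angular [0.0, -0.0, 0.401] rows 5.2 3.2
535,-327,14,-31 offset [-0.0, 0.0, 7.6] angular [0.0, -0.0, 0.0] rows 1.8 0.0
```

```bash
python3 -m crank '[{"hand":0,"offset":[0,0,-2],"angular":[0,0,0]},{"hand":0,"offset":[0,0,-5],"angular":[0,0,0]},{"hand":0,"offset":[0,0,-9],"angular":[0,0,0]},{"hand":0,"offset":[0,0,-12.3],"angular":[0,0,0]},{"hand":0,"offset":[0,0,-12.3],"angular":[0,0,0]}]'
python3 -m crank '[{"hand":0,"offset":[-19.7,-8.2,0],"angular":[0,0,0.419]},{"hand":0,"offset":[-19.7,-8.2,0],"angular":[0,0,0.419]},{"hand":0,"offset":[-19.7,-8.2,0],"angular":[0,0,0.419]},{"hand":0,"offset":[-19.7,-8.2,0],"angular":[0,0,0.419]},{"hand":0,"offset":[-19.7,-8.2,0],"angular":[0,0,0.419]},{"hand":0,"offset":[-19.7,-8.2,0],"angular":[0,0,0.419]},{"hand":0,"offset":[-19.7,-8.2,0],"angular":[0,0,0.419]}]'
python3 -m crank '[{"hand":0,"offset":[-21.3,0.3,0],"angular":[0,0,0.419]},{"hand":0,"offset":[-21.3,0.3,0],"angular":[0,0,0.419]},{"hand":0,"offset":[-21.3,0.3,0],"angular":[0,0,0.419]},{"hand":0,"offset":[-21.3,0.3,0],"angular":[0,0,0.419]},{"hand":0,"offset":[-21.3,0.3,0],"angular":[0,0,0.419]},{"hand":0,"offset":[-21.3,0.3,0],"angular":[0,0,0.419]},{"hand":0,"offset":[-21.3,0.3,0],"angular":[0,0,0.419]}]'
python3 -m crank '[{"hand":0,"offset":[-19.3,9,4],"angular":[0,0,0.4]},{"hand":0,"offset":[-19.3,9,4],"angular":[0,0,0.4]},{"hand":0,"offset":[-19.3,9,4],"angular":[0,0,0.4]},{"hand":0,"offset":[-19.3,9,4],"angular":[0,0,0.4]},{"hand":0,"offset":[-19.3,9,4],"angular":[0,0,0.4]},{"hand":0,"offset":[-19.3,9,4],"angular":[0,0,0.4]},{"hand":0,"offset":[-19.3,9,4],"angular":[0,0,0.4]},{"hand":0,"offset":[-19.3,9,4],"angular":[0,0,0.4]}]'
python3 plan.py 535,-327,14,-31
```

```text
clock: 3.25
eef_pos: [0.3505, 0.2877, 0.1353]
orientation: [[-0.642, 0.766, 0.009], [0.766, 0.642, 0.01], [0.002, 0.014, -1.0]]
force: [0.1, 0.5, -0.8]
grip_width: 0.546
grasp_force: 62.0
clock: 3.83
eef_pos: [0.4114, 0.0786, 0.1292]
orientation: [[-0.269, 0.963, 0.001], [0.963, 0.269, 0.001], [0.001, 0.001, -1.0]]
force: [-1.1, 0.1, -0.2]
grip_width: 0.544
grasp_force: 61.9
clock: 4.42
eef_pos: [0.4732, -0.1239, 0.1288]
orientation: [[0.143, 0.99, 0.001], [0.99, -0.143, 0.0], [0.0, 0.001, -1.0]]
force: [-0.2, -0.2, -1.1]
grip_width: 0.542
grasp_force: 61.9
clock: 5.08
eef_pos: [0.5352, -0.323, 0.0877]
orientation: [[0.512, 0.859, -0.001], [0.859, -0.512, 0.004], [0.003, -0.003, -1.0]]
force: [-0.5, 0.8, -1.4]
grip_width: 0.541
grasp_force: 62.0
t 5.08 pos mm [ 535.2 -323.    87.7] yaw -30.8 tilt [-0.0011  0.004 ] w 0.541 F [-0.5  0.8 -1.4] g 62.0 q7 0.32
535,-327,14,-31 offset [-0.38, 0.21, 7.37] angular [-0.003, -0.003, 0.003] rows 1.8 0.0
```

```bash
python3 -m crank '[{"hand":0,"offset":[0,0,3],"angular":[0,0,0]},{"hand":0,"offset":[0,0,5],"angular":[0,0,0]},{"hand":0,"offset":[0,0,5],"angular":[0,0,0]},{"hand":0,"offset":[0,0,5],"angular":[0,0,0]},{"hand":0,"offset":[0,0,5],"angular":[0,0,0]},{"hand":0,"offset":[0,0,5],"angular":[0,0,0]},{"hand":0,"offset":[0,0,5],"angular":[0,0,0]},{"hand":0,"offset":[0,0,5],"angular":[0,0,0]}]' >/dev/null
python3 plan.py 535.3,-327.2,14,-31;  python3 -m crank '[{"hand":0,"offset":[0,0,0],"angular":[0,0,0]}]' >/dev/null;python3 plan.py 535.3,-327.2,14,-31
```

```text
t 5.75 pos mm [ 535.4 -326.3   39.8] yaw -30.9 tilt [0.0022 0.0003] w 0.543 F [ 0.5 -0.5 -1.3] g 62.0 q7 0.36
535.3,-327.2,14,-31 offset [-0.09, 0.03, 2.58] angular [0.002, -0.001, 0.001] rows 0.6 0.0
t 5.83 pos mm [ 535.2 -326.3   39.4] yaw -30.9 tilt [0.0015 0.0006] w 0.544 F [-0.4  0.  -1.1] g 62.0 q7 0.36
535.3,-327.2,14,-31 offset [-0.07, 0.05, 2.54] angular [0.001, -0.001, 0.001] rows 0.6 0.0
```

```bash
python3 -m crank '[{"hand":0,"offset":[0,0,1],"angular":[0,0,0]},{"hand":0,"offset":[-0.1,0,1.8],"angular":[0,0,0]},{"hand":0,"offset":[-0.1,0,2.6],"angular":[0,0,0]},{"hand":0,"offset":[-0.1,0,2.6],"angular":[0,0,0]},{"hand":0,"offset":[-0.1,0,2.6],"angular":[0,0,0]}]'
python3 -m crank '[{"hand":1,"offset":[0,0,0],"angular":[0,0,0]},{"hand":1,"offset":[0,0,0],"angular":[0,0,0]},{"hand":1,"offset":[0,0,0],"angular":[0,0,0]},{"hand":1,"offset":[0,0,0],"angular":[0,0,0]},{"hand":1,"offset":[0,0,0],"angular":[0,0,0]},{"hand":1,"offset":[0,0,-2],"angular":[0,0,0]},{"hand":1,"offset":[0,0,-6],"angular":[0,0,0]},{"hand":1,"offset":[0,0,-9],"angular":[0,0,0]}]'
python3 plan.py 384,-279.5,100,-36 384,-279.5,3,-36
```

```text
clock: 6.25
eef_pos: [0.5341, -0.3271, 0.0127]
orientation: [[0.515, 0.857, 0.0], [0.857, -0.515, 0.002], [0.002, -0.001, -1.0]]
force: [-2.1, 1.0, 7.8]
grip_width: 0.544
grasp_force: 64.7
clock: 6.92
eef_pos: [0.5341, -0.3272, 0.1037]
orientation: [[0.514, 0.858, -0.001], [0.858, -0.514, 0.001], [0.0, -0.001, -1.0]]
force: [1.1, -0.1, -0.7]
grip_width: 0.997
grasp_force: 0.0
t 6.92 pos mm [ 534.1 -327.2  103.7] yaw -31.0 tilt [-0.0005  0.0008] w 0.997 F [ 1.1 -0.1 -0.7] g 0.0 q7 0.31
384,-279.5,100,-36 offset [-3.62, -15.32, 0.38] angular [-0.001, -0.0, 0.088] rows 3.8 0.7
384,-279.5,3,-36 offset [-0.01, -0.0, 9.7] angular [0.0, -0.0, -0.0] rows 2.3 0.0
```

```bash
python3 -m crank '[{"hand":1,"offset":[-3.6,-15.3,0.4],"angular":[0,0,0.088]},{"hand":1,"offset":[-3.6,-15.3,0.4],"angular":[0,0,0.088]},{"hand":1,"offset":[-3.6,-15.3,0.4],"angular":[0,0,0.088]},{"hand":1,"offset":[-3.6,-15.3,0.4],"angular":[0,0,0.088]},{"hand":1,"offset":[-3.6,-15.3,0.4],"angular":[0,0,0.088]},{"hand":1,"offset":[-3.6,-15.3,0.4],"angular":[0,0,0.088]},{"hand":1,"offset":[-3.6,-15.3,0.4],"angular":[0,0,0.088]},{"hand":1,"offset":[-3.6,-15.3,0.4],"angular":[0,0,0.088]}]' >/dev/null
python3 -m crank '[{"hand":1,"offset":[0,0,2],"angular":[0,0,0]},{"hand":1,"offset":[0,0,4],"angular":[0,0,0]},{"hand":1,"offset":[0,0,4],"angular":[0,0,0]},{"hand":1,"offset":[0,0,4],"angular":[0,0,0]},{"hand":1,"offset":[0,0,4],"angular":[0,0,0]},{"hand":1,"offset":[0,0,4],"angular":[0,0,0]}]' >/dev/null
python3 plan.py 384,-279.5,3,-36
```

```text
t 8.08 pos mm [ 385.5 -280.    59.5] yaw -36.0 tilt [ 0.002  -0.0002] w 1.002 F [ 0.7 -0.3 -0.6] g 0.0 q7 0.35
384,-279.5,3,-36 offset [-0.05, -0.16, 5.65] angular [0.002, -0.001, 0.0] rows 1.4 0.0
```

Run:
```python
from rig import env
import cv2
c=env.read_camera("side")['img'];cv2.imwrite("pics/s2.png",cv2.resize(c[310:470,180:380],None,fx=3,fy=3,interpolation=cv2.INTER_CUBIC))
```

```text
(no output)
```

View pics/s2.png

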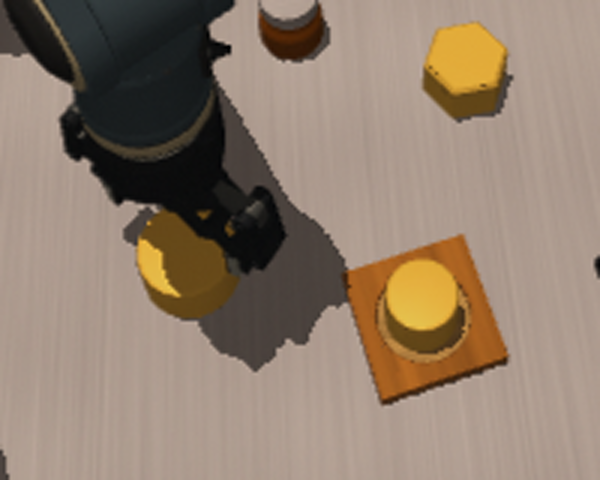

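The small wheel is seated in its recess at crop (425,310), and the open gripper straddles the large wheel at crop (190,260). I'll grasp the large wheel now.

```bash
python3 -m crank '[{"hand":1,"offset":[0,-0.1,2],"angular":[0,0,0]},{"hand":1,"offset":[0,-0.1,4],"angular":[0,0,0]},{"hand":1,"offset":[0,-0.1,5.6],"angular":[0,0,0]},{"hand":1,"offset":[0,-0.1,5.6],"angular":[0,0,0]},{"hand":1,"offset":[0,-0.1,5.6],"angular":[0,0,0]}]'
python3 -m crank '[{"hand":0,"offset":[0,0,0],"angular":[0,0,0]},{"hand":0,"offset":[0,0,0],"angular":[0,0,0]},{"hand":0,"offset":[0,0,0],"angular":[0,0,0]},{"hand":0,"offset":[0,0,0],"angular":[0,0,0]},{"hand":0,"offset":[0,0,0],"angular":[0,0,0]},{"hand":0,"offset":[0,0,0],"angular":[0,0,0]},{"hand":0,"offset":[0,0,0],"angular":[0,0,0]}]'
python3 plan.py 384,-279.5,130,-36 509,-135,130,-18 633.8,8.7,90,0 633.8,8.7,40,0
```

```text
clock: 8.55
eef_pos: [0.3838, -0.2788, 0.0029]
orientation: [[0.588, 0.809, 0.0], [0.809, -0.588, 0.001], [0.001, -0.001, -1.0]]
force: [0.3, -0.1, -0.0]
grip_width: 1.004
grasp_force: 0.0
clock: 9.13
eef_pos: [0.3847, -0.2793, 0.0044]
orientation: [[0.588, 0.809, 0.003], [0.809, -0.588, 0.0], [0.002, 0.002, -1.0]]
force: [-0.9, 0.6, 7.8]
grip_width: 0.758
grasp_force: 64.8
t 9.13 pos mm [ 384.7 -279.3    4.4] yaw -36.0 tilt [0.0032 0.0001] w 0.758 F [-0.9  0.6  7.8] g 64.8 q7 0.45
384,-279.5,130,-36 offset [-0.03, -0.01, -12.56] angular [0.002, -0.002, 0.0] rows 3.0 0.0
509,-135,130,-18 offset [19.04, 1.62, 0.0] angular [0.0, 0.0, -0.314] rows 4.6 2.5
633.8,8.7,90,0 offset [17.52, 7.42, 4.0] angular [0.0, 0.0, -0.314] rows 4.7 2.5
633.8,8.7,40,0 offset [0.0, 0.0, 5.0] angular [0.0, 0.0, -0.0] rows 1.2 0.0
```

```bash
python3 -m crank '[{"hand":0,"offset":[0,0,-2],"angular":[0,0,0]},{"hand":0,"offset":[0,0,-5],"angular":[0,0,0]},{"hand":0,"offset":[0,0,-9],"angular":[0,0,0]},{"hand":0,"offset":[0,0,-12.6],"angular":[0,0,0]},{"hand":0,"offset":[0,0,-12.6],"angular":[0,0,0]}]' >/dev/null
python3 -m crank '[{"hand":0,"offset":[19,1.6,0],"angular":[0,0,-0.314]},{"hand":0,"offset":[19,1.6,0],"angular":[0,0,-0.314]},{"hand":0,"offset":[19,1.6,0],"angular":[0,0,-0.314]},{"hand":0,"offset":[19,1.6,0],"angular":[0,0,-0.314]},{"hand":0,"offset":[19,1.6,0],"angular":[0,0,-0.314]},{"hand":0,"offset":[19,1.6,0],"angular":[0,0,-0.314]},{"hand":0,"offset":[19,1.6,0],"angular":[0,0,-0.314]}]' >/dev/null
python3 -m crank '[{"hand":0,"offset":[17.5,7.4,4],"angular":[0,0,-0.314]},{"hand":0,"offset":[17.5,7.4,4],"angular":[0,0,-0.314]},{"hand":0,"offset":[17.5,7.4,4],"angular":[0,0,-0.314]},{"hand":0,"offset":[17.5,7.4,4],"angular":[0,0,-0.314]},{"hand":0,"offset":[17.5,7.4,4],"angular":[0,0,-0.314]},{"hand":0,"offset":[17.5,7.4,4],"angular":[0,0,-0.314]},{"hand":0,"offset":[17.5,7.4,4],"angular":[0,0,-0.314]},{"hand":0,"offset":[17.5,7.4,4],"angular":[0,0,-0.314]}]' >/dev/null
python3 -m crank '[{"hand":0,"offset":[0,0,2],"angular":[0,0,0]},{"hand":0,"offset":[0,0,5],"angular":[0,0,0]},{"hand":0,"offset":[0,0,5],"angular":[0,0,0]},{"hand":0,"offset":[0,0,5],"angular":[0,0,0]},{"hand":0,"offset":[0,0,5],"angular":[0,0,0]},{"hand":0,"offset":[0,0,5],"angular":[0,0,0]}]'
python3 plan.py 633.8,8.7,10,0
```

```text
clock: 11.3
eef_pos: [0.6338, 0.0082, 0.041]
orientation: [[0.001, 1.0, 0.003], [1.0, -0.001, 0.001], [0.001, 0.003, -1.0]]
force: [0.9, -0.9, -1.8]
grip_width: 0.76
grasp_force: 67.5
t 11.3 pos mm [633.8   8.2  41. ] yaw -0.1 tilt [0.0034 0.0008] w 0.76 F [ 0.9 -0.9 -1.8] g 67.5 q7 0.24
633.8,8.7,10,0 offset [0.04, -0.01, 3.1] angular [0.003, -0.001, -0.001] rows 0.7 0.0
```

```bash
python3 -m crank '[{"hand":0,"offset":[0,0,1],"angular":[0,0,0]},{"hand":0,"offset":[0,0,2.2],"angular":[0,0,0]},{"hand":0,"offset":[0,0,3.1],"angular":[0,0,0]},{"hand":0,"offset":[0,0,3.1],"angular":[0,0,0]},{"hand":0,"offset":[0,0,3.1],"angular":[0,0,0]}]'
python3 -m crank '[{"hand":1,"offset":[0,0,0],"angular":[0,0,0]},{"hand":1,"offset":[0,0,0],"angular":[0,0,0]},{"hand":1,"offset":[0,0,0],"angular":[0,0,0]},{"hand":1,"offset":[0,0,0],"angular":[0,0,0]},{"hand":1,"offset":[0,0,0],"angular":[0,0,0]},{"hand":1,"offset":[0,0,-2],"angular":[0,0,0]},{"hand":1,"offset":[0,0,-6],"angular":[0,0,0]},{"hand":1,"offset":[0,0,-9],"angular":[0,0,0]}]'
python3 plan.py 583.5,-157,100,36.8 583.5,-157,40,36.8
```

```text
clock: 11.72
eef_pos: [0.6329, 0.0096, 0.0095]
orientation: [[-0.0, 1.0, -0.0], [1.0, 0.0, 0.002], [0.002, -0.0, -1.0]]
force: [-5.1, 0.5, 14.9]
grip_width: 0.754
grasp_force: 71.2
clock: 12.38
eef_pos: [0.6326, 0.009, 0.0989]
orientation: [[0.0, 1.0, -0.001], [1.0, -0.0, 0.0], [0.0, -0.001, -1.0]]
force: [1.2, -0.8, 0.8]
grip_width: 1.001
grasp_force: 0.0
t 12.38 pos mm [632.6   9.   98.9] yaw -0.0 tilt [-0.0005  0.0004] w 1.001 F [ 1.2 -0.8  0.8] g 0.0 q7 0.2
583.5,-157,100,36.8 offset [-16.6, -4.91, -0.11] angular [-0.0, -0.001, -0.643] rows 4.2 5.1
583.5,-157,40,36.8 offset [0.0, 0.01, 6.0] angular [-0.0, 0.0, 0.0] rows 1.4 0.0
```

```bash
python3 -m crank '[{"hand":1,"offset":[-16.6,-4.9,-0.1],"angular":[0,0,-0.643]},{"hand":1,"offset":[-16.6,-4.9,-0.1],"angular":[0,0,-0.643]},{"hand":1,"offset":[-16.6,-4.9,-0.1],"angular":[0,0,-0.643]},{"hand":1,"offset":[-16.6,-4.9,-0.1],"angular":[0,0,-0.643]},{"hand":1,"offset":[-16.6,-4.9,-0.1],"angular":[0,0,-0.643]},{"hand":1,"offset":[-16.6,-4.9,-0.1],"angular":[0,0,-0.643]},{"hand":1,"offset":[-16.6,-4.9,-0.1],"angular":[0,0,-0.643]},{"hand":1,"offset":[-16.6,-4.9,-0.1],"angular":[0,0,-0.643]}]' >/dev/null
python3 -m crank '[{"hand":1,"offset":[0,0,2],"angular":[0,0,0]},{"hand":1,"offset":[0,0,4],"angular":[0,0,0]},{"hand":1,"offset":[0,0,4],"angular":[0,0,0]},{"hand":1,"offset":[0,0,4],"angular":[0,0,0]},{"hand":1,"offset":[0,0,4],"angular":[0,0,0]},{"hand":1,"offset":[0,0,4],"angular":[0,0,0]},{"hand":1,"offset":[0,0,4],"angular":[0,0,0]}]' >/dev/null
python3 plan.py 583.5,-157,5,36.8
python3 - <<'E'
from fit import *; from rig import env
T,S=env.read_camera("top"),env.read_camera("side")
for o,g,z in (('large_wheel',(.6338,.0087),.006),('small_wheel',(.5353,-.3272),.006)):
    for n,c in(('top',T),('side',S)):
        u=proj(c,np.array([[*g,.02+z]]))[0].astype(int);r=50
        cv2.imwrite(f'pics/{o}_{n}.png',c['img'][u[1]-r:u[1]+r,u[0]-r:u[0]+r])
im=[cv2.imread(f'pics/{o}_{n}.png') for o in('large_wheel','small_wheel') for n in('top','side')]
cv2.imwrite('pics/m.png',cv2.resize(np.vstack([np.hstack(im[:2]),np.hstack(im[2:])]),(600,600),interpolation=cv2.INTER_CUBIC))
E
```

```text
t 13.63 pos mm [ 584.7 -156.6   60. ] yaw 36.9 tilt [0.0024 0.0007] w 0.999 F [-0.6 -1.  -0. ] g 0.0 q7 1.04
583.5,-157,5,36.8 offset [0.04, -0.14, 5.49] angular [0.002, 0.001, 0.001] rows 1.3 0.0
```

View pics/m.png

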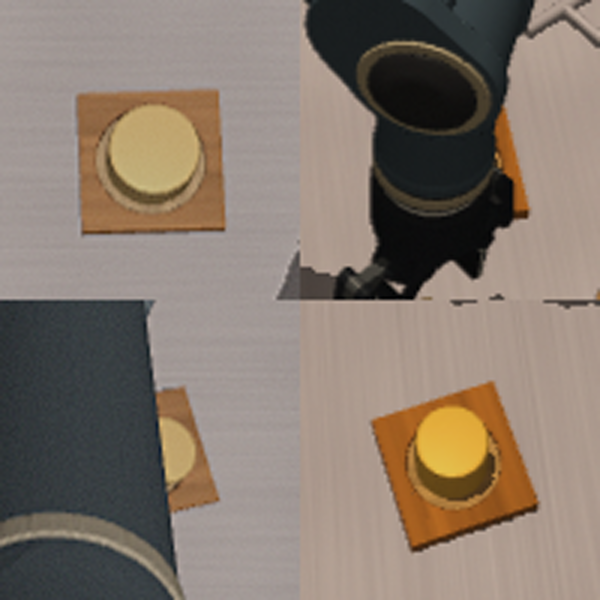

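Both wheels sit inside their recesses with the rim visible, large at top-left (152,155) and small at bottom-right (450,460). Next is hex_a.

```bash
python3 -m crank '[{"hand":1,"offset":[0,-0.1,2],"angular":[0,0,0]},{"hand":1,"offset":[0,-0.1,4],"angular":[0,0,0]},{"hand":1,"offset":[0,-0.1,5.5],"angular":[0,0,0]},{"hand":1,"offset":[0,-0.1,5.5],"angular":[0,0,0]},{"hand":1,"offset":[0,-0.1,5.5],"angular":[0,0,0]}]'
python3 -m crank '[{"hand":0,"offset":[0,0,0],"angular":[0,0,0]},{"hand":0,"offset":[0,0,0],"angular":[0,0,0]},{"hand":0,"offset":[0,0,0],"angular":[0,0,0]},{"hand":0,"offset":[0,0,0],"angular":[0,0,0]},{"hand":0,"offset":[0,0,0],"angular":[0,0,0]},{"hand":0,"offset":[0,0,0],"angular":[0,0,0]},{"hand":0,"offset":[0,0,0],"angular":[0,0,0]},{"hand":0,"offset":[0,0,0],"angular":[0,0,0]}]'
python3 plan.py 583.5,-157,130,36.8 577,10,130,36.8 570,177,130,36.8 564,344.3,90,42.3 564,344.3,45,42.3
```

```text
clock: 14.15
eef_pos: [0.5827, -0.1574, 0.0037]
orientation: [[-0.599, 0.801, -0.001], [0.8, 0.599, 0.001], [0.001, 0.0, -1.0]]
force: [-0.4, -1.8, 1.3]
grip_width: 1.002
grasp_force: 0.0
clock: 14.82
eef_pos: [0.5842, -0.1576, 0.0053]
orientation: [[-0.6, 0.8, 0.003], [0.8, 0.6, 0.001], [-0.001, 0.003, -1.0]]
force: [-0.3, 0.2, 4.2]
grip_width: 0.625
grasp_force: 64.0
t 14.82 pos mm [ 584.2 -157.6    5.3] yaw 36.8 tilt [0.003  0.0006] w 0.625 F [-0.3  0.2  4.2] g 64.0 q7 1.07
583.5,-157,130,36.8 offset [0.07, 0.02, -12.47] angular [0.003, 0.001, 0.001] rows 3.0 0.0
577,10,130,36.8 offset [13.77, 9.47, -0.01] angular [-0.0, 0.0, -0.0] rows 4.0 0.0
570,177,130,36.8 offset [13.79, 9.44, -0.0] angular [-0.0, 0.0, -0.0] rows 4.0 0.0
564,344.3,90,42.3 offset [13.76, 9.54, 3.99] angular [-0.0, 0.0, -0.096] rows 4.1 0.8
564,344.3,45,42.3 offset [0.0, -0.0, 4.5] angular [-0.0, 0.0, -0.0] rows 1.1 0.0
```

```bash
python3 -m crank '[{"hand":0,"offset":[0,0,-2],"angular":[0,0,0]},{"hand":0,"offset":[0,0,-5],"angular":[0,0,0]},{"hand":0,"offset":[0,0,-9],"angular":[0,0,0]},{"hand":0,"offset":[0,0,-12.5],"angular":[0,0,0]},{"hand":0,"offset":[0,0,-12.5],"angular":[0,0,0]}]' >/dev/null
python3 -m crank '[{"hand":0,"offset":[13.8,9.5,0],"angular":[0,0,0]},{"hand":0,"offset":[13.8,9.5,0],"angular":[0,0,0]},{"hand":0,"offset":[13.8,9.5,0],"angular":[0,0,0]},{"hand":0,"offset":[13.8,9.5,0],"angular":[0,0,0]},{"hand":0,"offset":[27.6,18.9,0],"angular":[0,0,0]},{"hand":0,"offset":[27.6,18.9,0],"angular":[0,0,0]},{"hand":0,"offset":[27.6,18.9,0],"angular":[0,0,0]},{"hand":0,"offset":[27.6,18.9,0],"angular":[0,0,0]}]' >/dev/null
python3 plan.py 564,344.3,90,42.3
```

```text
t 15.9 pos mm [567.8 177.5 128.7] yaw 36.8 tilt [-0.0004  0.0008] w 0.623 F [-0.2 -0.  -1.9] g 63.4 q7 0.41
564,344.3,90,42.3 offset [13.57, 9.7, 3.89] angular [0.0, -0.001, -0.095] rows 4.1 0.8
```

```bash
python3 -m crank '[{"hand":0,"offset":[13.6,9.7,3.9],"angular":[0,0,-0.095]},{"hand":0,"offset":[13.6,9.7,3.9],"angular":[0,0,-0.095]},{"hand":0,"offset":[13.6,9.7,3.9],"angular":[0,0,-0.095]},{"hand":0,"offset":[13.6,9.7,3.9],"angular":[0,0,-0.095]},{"hand":0,"offset":[13.6,9.7,3.9],"angular":[0,0,-0.095]},{"hand":0,"offset":[13.6,9.7,6],"angular":[0,0,-0.095]},{"hand":0,"offset":[13.6,9.7,8.5],"angular":[0,0,-0.095]},{"hand":0,"offset":[13.6,9.7,8.5],"angular":[0,0,-0.095]}]' >/dev/null
python3 -m crank '[{"hand":0,"offset":[0,0,0],"angular":[0,0,0]},{"hand":0,"offset":[0,0,0],"angular":[0,0,0]},{"hand":0,"offset":[0,0,0],"angular":[0,0,0]},{"hand":0,"offset":[0,0,0],"angular":[0,0,0]},{"hand":0,"offset":[0,0,0],"angular":[0,0,0]}]' >/dev/null
python3 plan.py 564,344.3,11,42.3
```

```text
t 16.98 pos mm [565.6 343.   45.6] yaw 42.3 tilt [0.0021 0.0023] w 0.626 F [-0.5  0.4 -0.7] g 63.6 q7 0.27
564,344.3,11,42.3 offset [0.2, -0.04, 3.46] angular [0.003, -0.0, -0.001] rows 0.8 0.0
```

```bash
python3 -m crank '[{"hand":0,"offset":[0.1,0,1],"angular":[0,0,0]},{"hand":0,"offset":[0.1,0,2.2],"angular":[0,0,0]},{"hand":0,"offset":[0.1,0,3.5],"angular":[0,0,0]},{"hand":0,"offset":[0.1,0,3.5],"angular":[0,0,0]},{"hand":0,"offset":[0.1,0,3.5],"angular":[0,0,0]}]'
python3 -m crank '[{"hand":1,"offset":[0,0,0],"angular":[0,0,0]},{"hand":1,"offset":[0,0,0],"angular":[0,0,0]},{"hand":1,"offset":[0,0,0],"angular":[0,0,0]},{"hand":1,"offset":[0,0,0],"angular":[0,0,0]},{"hand":1,"offset":[0,0,0],"angular":[0,0,0]},{"hand":1,"offset":[0,0,-2],"angular":[0,0,0]},{"hand":1,"offset":[0,0,-6],"angular":[0,0,0]},{"hand":1,"offset":[0,0,-9],"angular":[0,0,0]}]'
python3 plan.py 428.3,87,100,48.5 428.3,87,40,48.5
```

```text
clock: 17.4
eef_pos: [0.5644, 0.3437, 0.0095]
orientation: [[-0.673, 0.74, 0.0], [0.74, 0.673, 0.001], [0.001, 0.001, -1.0]]
force: [-0.6, -1.3, 8.7]
grip_width: 0.625
grasp_force: 69.6
clock: 18.07
eef_pos: [0.5641, 0.3432, 0.1003]
orientation: [[-0.673, 0.74, -0.0], [0.74, 0.673, 0.0], [0.0, 0.0, -1.0]]
force: [1.3, 1.5, 0.1]
grip_width: 1.002
grasp_force: 0.0
t 18.07 pos mm [564.1 343.2 100.3] yaw 42.3 tilt [-0.0002  0.0003] w 1.002 F [1.3 1.5 0.1] g 0.0 q7 0.26
428.3,87,100,48.5 offset [-9.82, -27.29, 0.02] angular [0.0, -0.0, -0.109] rows 7.0 0.9
428.3,87,40,48.5 offset [-0.01, 0.0, 6.0] angular [0.0, -0.0, 0.0] rows 1.4 0.0
```

```bash
python3 -m crank '[{"hand":1,"offset":[-9.8,-27.3,0],"angular":[0,0,-0.109]},{"hand":1,"offset":[-9.8,-27.3,0],"angular":[0,0,-0.109]},{"hand":1,"offset":[-9.8,-27.3,0],"angular":[0,0,-0.109]},{"hand":1,"offset":[-9.8,-27.3,0],"angular":[0,0,-0.109]},{"hand":1,"offset":[-9.8,-27.3,0],"angular":[0,0,-0.109]},{"hand":1,"offset":[-9.8,-27.3,0],"angular":[0,0,-0.109]},{"hand":1,"offset":[-9.8,-27.3,0],"angular":[0,0,-0.109]},{"hand":1,"offset":[-9.8,-27.3,0],"angular":[0,0,-0.109]}]' >/dev/null
python3 -m crank '[{"hand":1,"offset":[0,0,2],"angular":[0,0,0]},{"hand":1,"offset":[0,0,4],"angular":[0,0,0]},{"hand":1,"offset":[0,0,4],"angular":[0,0,0]},{"hand":1,"offset":[0,0,4],"angular":[0,0,0]},{"hand":1,"offset":[0,0,4],"angular":[0,0,0]},{"hand":1,"offset":[0,0,4],"angular":[0,0,0]},{"hand":1,"offset":[0,0,4],"angular":[0,0,0]}]' >/dev/null
python3 plan.py 428.3,87,5,48.5
python3 - <<'E'
from fit import *; from rig import env
T,S=env.read_camera("top"),env.read_camera("side")
im=[]
for c in (T,S):
    u=proj(c,np.array([[.537,.353,.02]]))[0].astype(int);r=60;im.append(c['img'][u[1]-r:u[1]+r,u[0]-r:u[0]+r])
cv2.imwrite('pics/m2.png',cv2.resize(np.hstack(im),(800,400),interpolation=cv2.INTER_CUBIC))
E
```

```text
t 19.32 pos mm [428.9  87.6  59.8] yaw 48.5 tilt [0.002  0.0016] w 1.0 F [-0.1  0.5  0.1] g 0.0 q7 0.69
428.3,87,5,48.5 offset [0.0, -0.1, 5.48] angular [0.003, 0.0, 0.001] rows 1.3 0.0
```

View pics/m2.png

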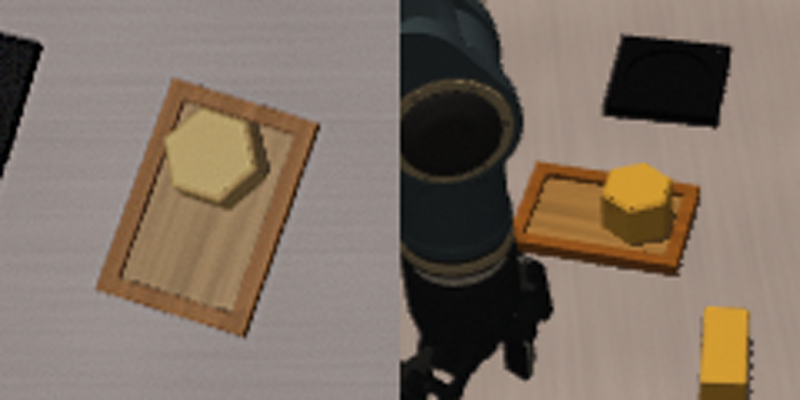

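hex_a is flat in the tray's far half, with its top centred near (213,156) in the top crop and flats square to the length. I'll grasp hex_b and measure hex_a's centre more exactly.

```bash
python3 -m crank '[{"hand":1,"offset":[0,-0.1,2],"angular":[0,0,0]},{"hand":1,"offset":[0,-0.1,4],"angular":[0,0,0]},{"hand":1,"offset":[0,-0.1,5.5],"angular":[0,0,0]},{"hand":1,"offset":[0,-0.1,5.5],"angular":[0,0,0]},{"hand":1,"offset":[0,-0.1,5.5],"angular":[0,0,0]}]' >/dev/null
python3 -m crank '[{"hand":0,"offset":[0,0,0],"angular":[0,0,0]},{"hand":0,"offset":[0,0,0],"angular":[0,0,0]},{"hand":0,"offset":[0,0,0],"angular":[0,0,0]},{"hand":0,"offset":[0,0,0],"angular":[0,0,0]},{"hand":0,"offset":[0,0,0],"angular":[0,0,0]},{"hand":0,"offset":[0,0,0],"angular":[0,0,0]},{"hand":0,"offset":[0,0,0],"angular":[0,0,0]},{"hand":0,"offset":[0,0,0],"angular":[0,0,0]}]'
cat > top.py <<'E'
from fit import *
def topface(c,g,z,r=26):
    "rectify the plane z=top around g at 0.5 mm/px, then segment the bright yellow face"
    n=160;W=[(g[0]+a,g[1]+b,z) for a,b in((-.04,-.04),(.04,-.04),(.04,.04),(-.04,.04))]
    H=cv2.getPerspectiveTransform(proj(c,np.array(W)).astype(np.float32),np.float32([[0,0],[n,0],[n,n],[0,n]]))
    im=cv2.warpPerspective(c['img'],H,(n,n),flags=cv2.INTER_CUBIC).astype(np.float32)
    ref=np.median(im[70:90,70:90].reshape(-1,3),0);m=(np.linalg.norm(im-ref,axis=2)<32).astype(np.uint8)
    m=cv2.morphologyEx(m,cv2.MORPH_OPEN,np.ones((7,7)));l=cv2.connectedComponents(m)[1];m=(l==l[80,80]).astype(np.uint8)
    k=max(cv2.findContours(m,0,1)[0],key=cv2.contourArea);M=cv2.moments(cv2.convexHull(k))
    a=cv2.convexHull(k)[:,0]-80.
    th=np.radians(np.arange(0,60,.5));w=[np.sum([np.ptp(a@[np.cos(t+i),np.sin(t+i)]) for i in(0,np.pi/3,2*np.pi/3)]) for t in th]
    return g[0]+(M['m10']/M['m00']-80)*5e-4,g[1]+(M['m01']/M['m00']-80)*5e-4,M['m00']*.25,np.degrees(th[np.argmin(w)]),np.min(w)/3*.5
E
python3 - <<'E'
from top import *; from rig import env
T,S=env.read_camera("top"),env.read_camera("side")
for c in(T,S): print(np.round(topface(c,(.5641,.3435),.048),4))
E
python3 plan.py 428.3,87,130,48.5
```

```text
clock: 20.5
eef_pos: [0.4284, 0.0868, 0.0052]
orientation: [[-0.749, 0.662, 0.002], [0.662, 0.749, 0.002], [-0.001, 0.003, -1.0]]
force: [-1.0, -0.9, 5.7]
grip_width: 0.627
grasp_force: 62.9
[5.63200e-01 3.45100e-01 2.21825e+03 4.25000e+01 5.11343e+01]
[5.636000e-01 3.419000e-01 2.189875e+03 4.150000e+01 5.129040e+01]
t 20.6 pos mm [428.4  86.8   5.1] yaw 48.5 tilt [0.0024 0.0018] w 0.62 F [-0.  -0.3  4.3] g 62.9 q7 0.73
428.3,87,130,48.5 offset [0.01, 0.05, -12.49] angular [0.003, 0.001, 0.001] rows 3.0 0.0
```

```bash
python3 -m crank '[{"hand":0,"offset":[0,0,-2],"angular":[0,0,0]},{"hand":0,"offset":[0,0,-5],"angular":[0,0,0]},{"hand":0,"offset":[0,0,-9],"angular":[0,0,0]},{"hand":0,"offset":[0,0,-12.5],"angular":[0,0,0]},{"hand":0,"offset":[0,0,-12.5],"angular":[0,0,0]}]' >/dev/null
python3 plan.py 509.3,360.9,105,42.3
```

```text
t 21.02 pos mm [431.7  87.5 135.4] yaw 48.5 tilt [0.0131 0.006 ] w 0.624 F [ 0.2  0.6 -0.3] g 63.8 q7 0.64
509.3,360.9,105,42.3 offset [12.32, 25.58, 3.3] angular [0.013, 0.005, 0.108] rows 6.9 0.9
```

```bash
python3 -m crank '[{"hand":0,"offset":[12.1,25.9,2.5],"angular":[0,0,0.108]},{"hand":0,"offset":[12.1,25.9,2.5],"angular":[0,0,0.108]},{"hand":0,"offset":[12.1,25.9,2.5],"angular":[0,0,0.108]},{"hand":0,"offset":[12.1,25.9,2.5],"angular":[0,0,0.108]},{"hand":0,"offset":[12.1,25.9,2.5],"angular":[0,0,0.108]},{"hand":0,"offset":[12.1,25.9,2.5],"angular":[0,0,0.108]},{"hand":0,"offset":[12.1,25.9,2.5],"angular":[0,0,0.108]},{"hand":0,"offset":[12.1,25.9,2.5],"angular":[0,0,0.108]}]' >/dev/null
python3 -m crank '[{"hand":0,"offset":[0,0,0],"angular":[0,0,0]},{"hand":0,"offset":[0,0,0],"angular":[0,0,0]},{"hand":0,"offset":[0,0,0],"angular":[0,0,0]},{"hand":0,"offset":[0,0,0],"angular":[0,0,0]},{"hand":0,"offset":[0,0,0],"angular":[0,0,0]},{"hand":0,"offset":[0,0,0],"angular":[0,0,0]}]' >/dev/null
python3 plan.py 509.3,360.9,70,42.3
```

```text
t 22.18 pos mm [508.5 359.8 104.7] yaw 42.3 tilt [0.0006 0.0012] w 0.625 F [ 0.1 -0.2 -0.6] g 63.7 q7 0.17
509.3,360.9,70,42.3 offset [0.03, 0.13, 3.47] angular [0.001, -0.0, -0.001] rows 0.8 0.0
```

```bash
python3 -m crank '[{"hand":0,"offset":[0,0.1,1.5],"angular":[0,0,0]},{"hand":0,"offset":[0,0.1,3.5],"angular":[0,0,0]},{"hand":0,"offset":[0,0.1,3.5],"angular":[0,0,0]},{"hand":0,"offset":[0,0.1,3.5],"angular":[0,0,0]},{"hand":0,"offset":[0,0.1,3.5],"angular":[0,0,0]},{"hand":0,"offset":[0,0.1,3.5],"angular":[0,0,0]}]' >/dev/null
python3 plan.py 509.3,360.9,11,42.3
python3 - <<'E'
from fit import *; from rig import env
T,S=env.read_camera("top"),env.read_camera("side")
im=[]
for c in (T,S):
    u=proj(c,np.array([[.537,.353,.02]]))[0].astype(int);r=60;im.append(c['img'][u[1]-r:u[1]+r,u[0]-r:u[0]+r])
cv2.imwrite('pics/m3.png',cv2.resize(np.hstack(im),(800,400),interpolation=cv2.INTER_CUBIC))
E
```

```text
t 22.68 pos mm [509.9 361.7  70.5] yaw 42.3 tilt [0.002  0.0022] w 0.628 F [-0.4  0.2 -2.1] g 63.8 q7 0.18
509.3,360.9,11,42.3 offset [-0.03, -0.11, 5.95] angular [0.003, -0.0, 0.001] rows 1.4 0.0
```

View pics/m3.png

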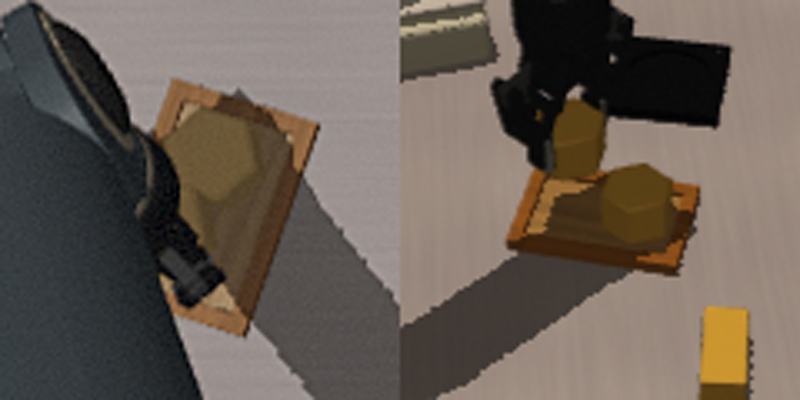

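hex_b hangs over the tray's free half, in the side crop at (580,140), and clears hex_a at (637,200). I'll lower it and release.

```bash
python3 -m crank '[{"hand":0,"offset":[0,0,2],"angular":[0,0,0]},{"hand":0,"offset":[0,0,3.5],"angular":[0,0,0]},{"hand":0,"offset":[0,0,4.8],"angular":[0,0,0]},{"hand":0,"offset":[0,0,5.5],"angular":[0,0,0]},{"hand":0,"offset":[0,0,6],"angular":[0,0,0]},{"hand":0,"offset":[0,0,6],"angular":[0,0,0]},{"hand":0,"offset":[0,0,6],"angular":[0,0,0]}]'
python3 -m crank '[{"hand":1,"offset":[0,0,0],"angular":[0,0,0]},{"hand":1,"offset":[0,0,0],"angular":[0,0,0]},{"hand":1,"offset":[0,0,0],"angular":[0,0,0]},{"hand":1,"offset":[0,0,0],"angular":[0,0,0]},{"hand":1,"offset":[0,0,0],"angular":[0,0,0]},{"hand":1,"offset":[0,0,-2],"angular":[0,0,0]},{"hand":1,"offset":[0,0,-6],"angular":[0,0,0]},{"hand":1,"offset":[0,0,-9],"angular":[0,0,0]}]'
python3 -m crank '[{"hand":1,"offset":[-4,-4,-4],"angular":[0,0,0]},{"hand":1,"offset":[-8,-8,-6],"angular":[0,0,0]},{"hand":1,"offset":[-12,-12,-6],"angular":[0,0,0]},{"hand":1,"offset":[-16,-14,-6],"angular":[0,0,0]},{"hand":1,"offset":[-20,-14,-6],"angular":[0,0,0]},{"hand":1,"offset":[-20,-14,-6],"angular":[0,0,0]},{"hand":1,"offset":[-20,-14,-6],"angular":[0,0,0]},{"hand":1,"offset":[-20,-14,-6],"angular":[0,0,0]}]'
python3 - <<'E'
from top import *; from rig import env
T,S=env.read_camera("top"),env.read_camera("side")
for o,g in (('hex_a',(.5635,.3435)),('hex_b',(.5095,.361)),('large',(.634,.009)),('small',(.535,-.327))):
  for c in(T,S):
    try: print(o,np.round(topface(c,g,.048),4))
    except Exception as e: print(o,e)
cv2.imwrite('pics/end.png',T['img'])
im=[]
for c in (T,S):
    u=proj(c,np.array([[.537,.353,.02]]))[0].astype(int);r=60;im.append(c['img'][u[1]-r:u[1]+r,u[0]-r:u[0]+r])
cv2.imwrite('pics/m4.png',cv2.resize(np.hstack(im),(800,400),interpolation=cv2.INTER_CUBIC))
E
```

```text
clock: 23.37
eef_pos: [0.509, 0.3613, 0.0111]
orientation: [[-0.673, 0.739, -0.001], [0.739, 0.673, 0.001], [0.001, 0.0, -1.0]]
force: [-4.0, -2.4, 9.4]
grip_width: 0.623
grasp_force: 65.3
clock: 24.03
eef_pos: [0.5091, 0.3612, 0.1004]
orientation: [[-0.673, 0.739, 0.0], [0.739, 0.673, 0.0], [0.0, 0.0, -1.0]]
force: [0.8, 1.4, 1.0]
grip_width: 0.995
grasp_force: 0.0
clock: 24.7
eef_pos: [0.5419, 0.114, 0.1597]
orientation: [[-0.667, 0.745, 0.002], [0.745, 0.667, -0.001], [-0.002, 0.001, -1.0]]
force: [-0.4, 1.0, -0.2]
grip_width: 1.0
grasp_force: 0.0
hex_a [5.63200e-01 3.45100e-01 2.21225e+03 4.15000e+01 5.10473e+01]
hex_a [5.634000e-01 3.436000e-01 6.267875e+03 3.000000e+01 9.676100e+01]
hex_b [5.0850e-01 3.6220e-01 2.1990e+03 4.1500e+01 5.1042e+01]
hex_b [5.001000e-01 3.594000e-01 1.291875e+03 4.350000e+01 4.220370e+01]
large [6.32100e-01 9.80000e-03 3.05950e+03 3.00000e+01 6.23376e+01]
large [6.327000e-01 7.000000e-03 3.003375e+03 1.500000e+00 6.175380e+01]
small [ 5.33000e-01 -3.25400e-01  1.56300e+03  0.00000e+00  4.44453e+01]
small [ 5.336000e-01 -3.279000e-01  1.488625e+03  3.000000e+01  4.348400e+01]
```

View pics/m4.png

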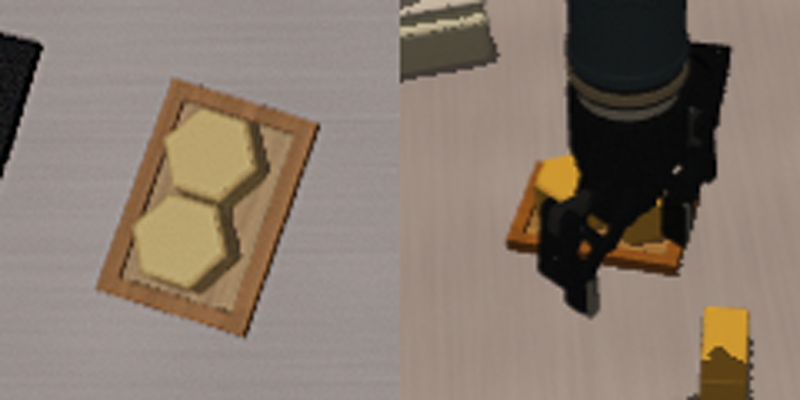

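View pics/end.png

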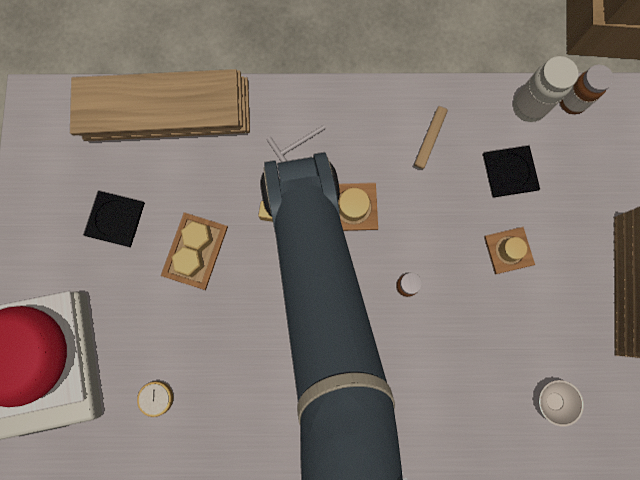

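The final top view shows both hexes side by side in the tray, about 57 mm between centres and square to it. Both wheels are within about 3 mm of centre, the jar and brush are unmoved, and the gripper is clear. The arm hides part of the bar here, but the side crop shows it in its old place.

```bash
python3 -c "
from rig import env
print(env.job_done())"
```

```text
the job is handed in; nothing more can be done
None
```

I handed the job in at about 25 s; it returned no verdict. By the last camera measurements both wheels are within about 3 mm of centre in their recesses, the two hexagons lie side by side in the tray about 57 mm apart, and the bar, jar and brush look unmoved.

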